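Prime the dosing pump from its switches

ROBOT

A 6-joint arm with a two-finger parallel gripper is mounted at the origin on a cart in front of the work surface, level with it; the furniture and walls round the work are solid. World frame = base frame: x ahead of the robot, y to its left, z up, the work surface at z = 0. Lengths are in m, angles in rad, forces in N, time in s.
With the tool pointing down it reaches from about 0.325 to 0.9 m from the base axis. Payload 6.1 kg.
Tool frame: the origin (TCP) lies midway between the tips of the shut fingers; the grasp point (between the pads) lies 19 mm behind it; z points along the fingers, y is the line along which they close (so a half turn about z gives the same grasp; the last joint's range is limited). The gripper opens to 87 mm and grips with 3 to 60 N. Pads are 19 mm wide; open, the fingers measure 117 mm over their backs; the gripper's body (75 mm by 190 mm) begins 51 mm behind the grasp point.
Start: joints at [-1.366, 0.22, 1.526, -0, 1.395, -0.126], TCP at [0.203, -0.591, 0.189] pointing down, gripper open.
Joint ranges: [-2.98, 2.98], [-0.91, 2.08], [0.09, 2.57], [-1.24, 4.39], [0.2, 2.65], [-2.68, 2.68]. Speed limits (rad/s): [2.57, 2.57, 3.01, 3.14, 3.14, 3.14].

INTERFACE

Orientations are given as [roll, pitch, yaw] about the fixed x, y, z axes, in that order (R = Rz(yaw) Ry(pitch) Rx(roll)).
In Python, from bench import arm gives the robot as it stands. The module is installed in compiled form; this text tells all that it offers.
- The arm moves only by the tool send_rows, never from a script. Its argument "series" is a list of rows, each a list of 7 numbers: the shift along the tool's x, y, z in m, then the turn, a rotation vector about the tool's x, y, z in rad, then the opening, from 0 (shut) to 1 (fully open). A call has 1 to 20 rows; each row shifts and turns the commanded pose from where the row before left it, along the tool's axes as they then stand; what a row does not reach is not made up. A row lasts 1/10 s, in which the tool goes at most 50 mm and 8.59 degrees, less where a joint would pass 70% of its speed; a pose out of reach is approached as far as the arm can. A call with a gripper value outside its range is refused whole. The fingers move at their own pace and stop on an object; the grip force is fixed at half the most. Time passes only in rows, so rows that do not move let the fingers close. It gives the time, the measured TCP pose, the force, the opening and the grip force at its end, in the units of the state.
- arm.get_obs(): the state, without advancing time (a new reading comes with each control period).
- arm.read_camera(name): name is "scene" or "top" or "wrist"; returns (picture, depth): 384x512x3 uint8, red, green, blue; 384x512 float32, m along the optical axis (not along the pixel's ray), 0 where there is no reading.
- arm.get_calibration(name): a dict with "K" (3x3 intrinsics, pixels), "k1" (the pictures are not rectified: a ray, as slopes to the right and down, at radius r is drawn at 1 + k1 r^2 times it, then the intrinsics apply), "rvec" (rotation vector, rad) and "tvec" (3), from world to camera coordinates, as OpenCV has them; the wrist camera has in their place "T_tool_cam" (4x4, takes a point from camera to tool coordinates, whose origin is the TCP and whose axes are the flange's). Camera axes: x right, y down, z forward; pixel columns grow to the right and rows downward; lengths in m; the calibration is good to about 2 mm. A picture is of the moment at which its call begins: read the wrist's pose just before it. get_calibration takes no time and is no camera call.
- arm.job_done(): hands the job in; it is judged then, once.
Trained networks look in the newest picture that a camera, given by its name, has taken for a name from the list of things; names that differ only in an ending like _2 or _b are one class to them, and where a whole thing is asked for, a point or a joint stands for the part that bears it (a point fixed in the world has none). Each returns a list of dicts, best first, with "confidence" (0 to 1); they miss things now and then, are a little off and sometimes report something else, mostly with a low value. They report only what shows in the picture. A call takes as long as a camera call.
- arm.recognise(camera, query): "uv" ([column, row] in pixels, amid what is visible of it).
- arm.tip_of(camera, query): "uv" ([column, row] in pixels: a listed point, or the origin of a listed thing).
The state is a dict: "time_s": time; "qpos": joint angles; "joint_velocities": joint speeds; "joint_efforts": joint torques, N m; "tool_pos": TCP position; "eef_rot": TCP orientation; "wrist_force": force on the tool from outside, world axes, zero at the start; "wrist_torque": the same for the moment, N m; "opening": finger opening in m; "finger_force": force on a finger pad.
Only numpy, scipy, OpenCV 4.12 (cv2) and the standard library are available. Lean on these libraries where they do the work, as an engineer would, in place of code of your own. Each camera call takes 0.05 s, during which the arm holds its last target. There are 200 camera calls.

TASK

Prime the dosing pump by pressing with closed fingertips: first switch the wide rocker on the supply box fully on, then press the pump's long bar-shaped key fully down until it stays down, and last press the pump's round key fully down and keep it there: finish while still holding the round key down with the fingers. Leave the narrow rocker and the square key alone, pick nothing up, and do not disturb the things standing around.

Things in the scene. Friction and masses are not known exactly. Their poses are not given: they have to be found in the camera images.
- pump: dosing pump: fixed ivory-white housing 180 (its x) x 190 (its y) x 60 mm high, origin at the centre of its underside, z up, front (-x) to the robot, yaw up to 0.35. Three grey keys stand in a row along its y on the front of its top, 57 mm apart, at x = -48 mm; their places are swapped between starts. Behind them: a blank display and a round metal pump head up to 103 mm above the table.
- key_bar (a joint): the long bar-shaped grey key (44 x 16 mm, long along the pump's x), one of the pump's three. Latching: pressed straight down it stays down. 0 = up, 0.006 = fully down (m). Takes about 2.5 N, then meets a solid stop.
- key_bar_top (a point): centre of the top face of the bar key, moves with it; 74 mm above the table when up. The key's 50 mm square bezel lies 10 mm below the raised top.
- key_round (a joint): the round grey key, 30 mm across. Sprung: comes up again when released. 0 = up, 0.006 = fully down (m). Takes about 1.3 N to start and 5 N to be fully down at a solid stop.
- key_round_top (a point): centre of the top face of the round key, moves with it; 74 mm above the table when up.
- key_round_base: the 50 mm square, 4 mm thick black bezel that carries the round key; origin at the centre of its underside, 60 mm above the table.
- key_square (a joint): the square grey key, 28 x 28 mm; sprung like the round one, 0 = up, 0.006 = fully down (m). Not wanted in this job.
- key_square_top (a point): centre of the top face of the square key; 74 mm above the table when up.
- supply_box: bench supply box right of the pump: fixed ivory-white housing 130 x 130 x 45 mm, origin at the centre of its underside, z up, yaw up to 0.4. On top two black rockers side by side, 56 mm apart along its y, left and right swapped between starts; each 60 mm long along its x, in a grey frame 6 mm high, pivoted in the middle 10 mm above the box's top.
- rocker_wide (a joint): the wide black rocker (30 mm wide). 0 = off, 0.28 = fully on (rad). Off, its far end (the box's +x) stands raised; pressing that end down turns it on, and it stays where it is left. Takes about 3 N at the end, then meets a solid stop.
- rocker_wide_end (a point): point on the top face of the wide rocker, 22 mm from its pivot towards the raised far end, where to press; 61 mm above the table when off, 55 mm when on (the pressed half is then level).
- rocker_narrow (a joint): the narrow black rocker (14 mm wide), for other equipment; 0 = off, 0.28 = on. To stay off.
- rocker_narrow_end (a point): the same point on the narrow rocker: 22 mm from its pivot towards its raised far end.
- jar: bystander: screw jar with a blue lid, 40 mm across, 55 mm high, loose, between the supply box and the pump; origin at the centre of its underside.
- stopper: bystander: rubber stopper standing on the table, 26 mm across, 28 mm high, loose, between the supply box and the hotplate; origin at the centre of its underside.
- cup: bystander: clear plastic sample cup, 40 mm across, 25 mm high, loose, left of the pump; origin at the centre of its underside.
- flask: bystander: stoppered conical flask, 64 mm across, 106 mm high, loose, behind and right of the supply box; origin at the centre of its underside.
- cap: bystander: blue screw cap, 53 mm across, 27 mm high, loose, behind the supply box, right of the hotplate; origin at the centre of its underside.
- lid: bystander: flat ivory jar lid, 61 mm across, 12 mm high, loose, at the front left; origin at the centre of its underside.

How it is judged:
On the way, in this order (a step that is already met when the one before it is completed fails the run):
1. the wide rocker is on (value of joint rocker_wide above 0.22 rad), for 0.2 s.
2. the bar key is latched down (value of joint key_bar above 0.0045 m and value of joint rocker_wide above 0.22 rad), for 0.2 s.
3. the fingers hold the round key down (value of joint key_round above 0.0045 m and contact force between the fingers and key_round_base above 0.5 N), for 0.2 s.
At the end, for the whole second after the job is handed in: The wide rocker is on (over 0.22 of 0.28 rad), the narrow one still off (under 0.06 rad), the bar key down (over 4.5 of 6 mm), the square key up (under 1.5 mm), the upright bystanders still standing (within 0.3 rad), and the fingers hold the round key down (over 4.5 of 6 mm, with more than 0.5 N) (all of step 2 and all of step 3 and value of joint rocker_narrow below 0.06 rad and value of joint key_square below 0.0015 m and angle between each of jar, stopper, cup, flask, cap's own z axis and vertical below 0.3 rad); the arm keeps its last pose, push and grip.
It fails at once if the narrow rocker is switched (value of joint rocker_narrow above 0.1 rad).
It fails at once if the square key is pressed (value of joint key_square above 0.0025 m).
It fails at once if the bar key is pressed before the wide rocker is on (value of joint key_bar above 0.003 m and value of joint rocker_wide below 0.15 rad).
It fails at once if the round key is pressed before the bar key is down (value of joint key_round above 0.003 m and value of joint key_bar below 0.003 m).
It fails at once if a thing standing around is moved more than 30 mm, or lifted (distance of any of jar, stopper, cup, flask, cap, lid from where it was at the start of the episode above 0.03 m or height (world z) of any of jar, stopper, cup, flask, cap, lid above 0.015 m).
It also fails if it takes over 35 s, if anything falls off the work surface, if the arm or the gripper's body presses on something with over 40 N, if the wrist force passes 120 N, or if a joint passes its speed limit or range.

## Working session

There is one attempt and no reset: what is moved stays moved. The work goes in short steps, Python scripts to look and compute and a tool call to move; the robot and the scene stay as the last step left them, time stands still between calls to the robot, and variables do not carry over. Pictures are saved under pics/ and viewed, at most 10 in all, crops included, and the job is handed in when it is done.

Besides the shell and the picture viewer there is one more tool, called after "Emit:" in YAML: its name, and indented under it one key for each argument. send_rows: Moves the arm, as the interface text tells. Its arguments: {"type":"object","properties":{"series":{"type":"array","items":{"type":"array","items":{"type":"number"}}}},"required":["series"]}

```bash
mkdir -p pics; cat > h.py <<'E'
import numpy as np, cv2
from bench import arm
from scipy.spatial.transform import Rotation as R
def pose(name):
    c=arm.get_calibration(name)
    if "rvec" in c:
        Rm=cv2.Rodrigues(np.array(c["rvec"],float))[0]; t=np.array(c["tvec"],float).ravel()
        return c,Rm.T,-Rm.T@t
    o=arm.get_obs(); T=np.eye(4); T[:3,:3]=R.from_euler('xyz',o["eef_rot"]).as_matrix(); T[:3,3]=o["tool_pos"]
    T=T@np.array(c["T_tool_cam"]); return c,T[:3,:3],T[:3,3]
def ray(c,uv):
    k=np.array([c["k1"],0,0,0,0],float)
    p=cv2.undistortPoints(np.array([[uv]],float),np.array(c["K"],float),k)[0,0]
    return np.array([p[0],p[1],1.])
def atz(P,uv,z):
    c,Rm,o=P; d=Rm@ray(c,uv); return o+d*(z-o[2])/d[2]
def atd(P,uv,dep):
    c,Rm,o=P; u,v=int(round(uv[0])),int(round(uv[1])); return o+Rm@(ray(c,uv)*dep[v,u])
E
python3 - <<'E'
from h import *
np.set_printoptions(precision=4,suppress=True)
o=arm.get_obs(); print(o["tool_pos"],o["eef_rot"],o["wrist_force"],o["time_s"])
H=dict(key_bar_top=.074,key_round_top=.074,key_square_top=.074,rocker_wide_end=.061,rocker_narrow_end=.061,pump=0,supply_box=0,jar=0,stopper=0,cup=0,flask=0,cap=0,lid=0)
for cam in("top","scene"):
    P=pose(cam); im,d=arm.read_camera(cam); cv2.imwrite(f"pics/{cam}.png",im[:,:,::-1])
    for q,z in H.items():
        for r in arm.tip_of(cam,q)[:2]:
            print(cam,q,np.round(r["uv"],1),round(r["confidence"],2),atz(P,r["uv"],z),atd(P,r["uv"],d))
print(arm.get_obs()["time_s"])
E
```

```text
[ 0.2029 -0.5904  0.1884] [-3.1397 -0.0002  0.3308] [ 0.9664 -0.8142  0.2967] 0.0
top key_bar_top [114.7 238.7] 0.73 [0.3951 0.5461 0.074 ] [0.395  0.5702 0.0112]
top key_bar_top [192.7 218.3] 0.57 [0.463  0.2728 0.074 ] [0.4634 0.2742 0.0654]
top key_round_top [203.7 216.5] 0.42 [0.4688 0.2343 0.074 ] [0.4686 0.2338 0.0775]
top key_square_top [222.8 212.1] 0.56 [0.4833 0.1675 0.074 ] [0.4838 0.1681 0.066 ]
top rocker_wide_end [359.  220.2] 0.44 [ 0.4482 -0.3148  0.061 ] [ 0.4481 -0.3138  0.0642]
top rocker_narrow_end [187.9 219.5] 0.63 [0.4597 0.2919 0.061 ] [0.459  0.2896 0.0739]
top rocker_narrow_end [373.3 216.6] 0.47 [ 0.4602 -0.3671  0.061 ] [ 0.4603 -0.3676  0.0595]
top pump [202.9 203.2] 0.57 [0.5226 0.2473 0.    ] [0.5169 0.2392 0.0592]
top supply_box [360.8 224.1] 0.82 [ 0.4362 -0.3394  0.    ] [ 0.4345 -0.3227  0.0542]
top jar [299.7 232.2] 0.68 [ 0.41   -0.1099  0.    ] [ 0.4098 -0.1072  0.0202]
top jar [273.6 227.4] 0.56 [ 0.4292 -0.0138  0.    ] [ 0.4278 -0.0104  0.0552]
top stopper [297.4 233.4] 0.4 [ 0.4058 -0.1013  0.    ] [ 0.4057 -0.101   0.0024]
top cup [153.3 228
[... 1340 characters left out ...]
  163.1] 0.6 [ 0.6178 -0.4157  0.    ] [ 0.5458 -0.2342  0.0771]
scene jar [296.4 204.1] 0.46 [ 0.4336 -0.0297  0.    ] [ 0.4232 -0.0019  0.0152]
scene stopper [309.3 197.3] 0.59 [ 0.4088 -0.1069  0.    ] [ 0.4093 -0.1082 -0.0007]
scene stopper [317.6 160.7] 0.47 [ 0.5088 -0.503   0.    ] [ 0.462  -0.3555  0.0597]
scene cup [238.5 269.9] 0.55 [0.4315 0.4384 0.    ] [0.4224 0.4543 0.0134]
scene flask [288.7 158.3] 0.6 [ 0.6478 -0.4724  0.    ] [ 0.6191 -0.4007  0.0295]
scene flask [227.4 301. ] 0.3 [0.3915 0.5734 0.    ] [0.3832 0.5868 0.0134]
scene lid [227. 302.] 0.85 [0.3905 0.5773 0.    ] [0.3818 0.5912 0.0139]
scene lid [239.9 230.4] 0.21 [0.5357 0.2374 0.    ] [0.4892 0.3202 0.0567]
1.4
```

View pics/top.png

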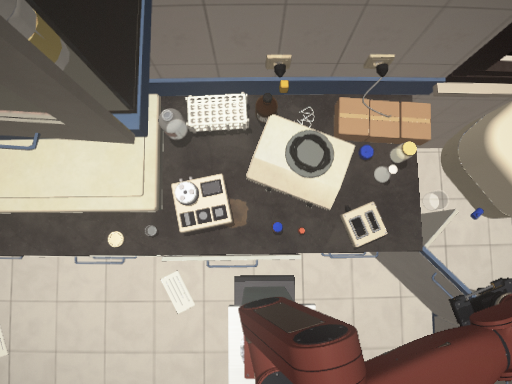

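View pics/scene.png

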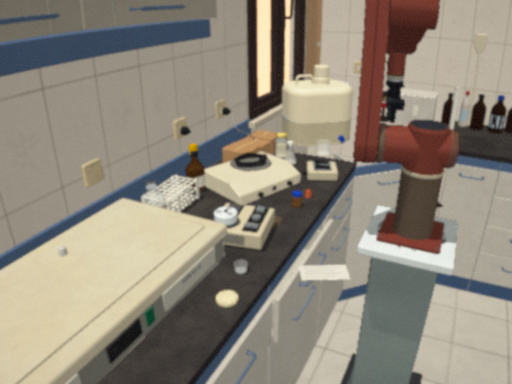

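The top view shows the supply box at about (364,224) with its rockers at (356,227) and (373,219). The pump is at (202,203), with keys at (186,218), (204,215) and (220,213). I'll go above the supply box with the fingers closing and look with the wrist camera.

Emit:
send_rows:
  series:
    - [0.026, -0.0175, -0.006, 0, 0, 0, 0]
    - [0.026, -0.0175, -0.006, 0, 0, 0, 0]
    - [0.026, -0.0175, -0.006, 0, 0, 0, 0]
    - [0.026, -0.0175, -0.006, 0, 0, 0, 0]
    - [0.026, -0.0175, -0.006, 0, 0, 0, 0]
    - [0.026, -0.0175, -0.006, 0, 0, 0, 0]
    - [0.026, -0.0175, -0.006, 0, 0, 0, 0]
    - [0.026, -0.0175, -0.006, 0, 0, 0, 0]
    - [0.026, -0.0175, -0.006, 0, 0, 0, 0]
    - [0.026, -0.0175, -0.006, 0, 0, 0, 0]
    - [0, 0, 0, 0, 0, 0, 0]
    - [0, 0, 0, 0, 0, 0, 0]

```text
time_s: 2.6
tool_pos: [0.3923, -0.341, 0.2497]
eef_rot: [3.141, 0.0, 0.333]
wrist_force: [-0.6, -0.5, 0.1]
opening: 0.0028
finger_force: 0.0
```

```bash
cat > w.py <<'E'
from h import *
import sys
np.set_printoptions(precision=4,suppress=True)
def look(n,H):
    P=pose("wrist"); o=arm.get_obs(); print(o["tool_pos"],o["eef_rot"],o["wrist_force"],o["opening"]); im,d=arm.read_camera("wrist"); cv2.imwrite(f"pics/{n}.png",im[:,:,::-1]); np.savez(n,d=d,R=P[1],o=P[2])
    for q,z in H.items():
        for r in arm.tip_of("wrist",q)[:2]:
            print(q,np.round(r["uv"],1),round(r["confidence"],2),atz(P,r["uv"],z),atd(P,r["uv"],d))
    print(arm.get_obs()["time_s"])
E
python3 -c "
from w import *
print(arm.get_calibration('wrist')['T_tool_cam'])
look('w1',dict(rocker_wide_end=.061,rocker_narrow_end=.061,supply_box=0))"
```

```text
[[ 0.0005 -0.9585 -0.2851  0.0787]
 [ 1.      0.0005  0.0002  0.0002]
 [-0.     -0.2851  0.9585 -0.1954]
 [ 0.      0.      0.      1.    ]]
[ 0.3923 -0.341   0.2497] [3.1407 0.0002 0.3326] [-0.591  -0.457   0.1226] 0.002766871137393955
rocker_wide_end [242.4 116.2] 0.95 [ 0.4457 -0.3069  0.061 ] [ 0.4457 -0.3069  0.0609]
rocker_wide_end [50.9 57.7] 0.25 [ 0.437  -0.0661  0.061 ] [ 0.4341 -0.0419  0.0238]
rocker_narrow_end [285.3 107.2] 0.69 [ 0.4734 -0.3536  0.061 ] [ 0.4733 -0.3533  0.0644]
supply_box [261.6 126.7] 0.83 [ 0.4373 -0.3368  0.    ] [ 0.4403 -0.3346  0.0453]
2.8
```

View pics/w1.png

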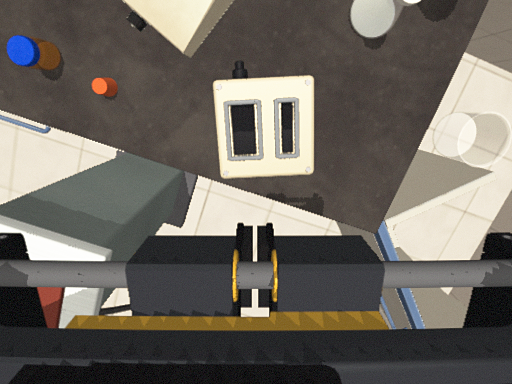

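The wrist view shows the wide rocker at (243,130), the narrow one at (287,127), and the box centre near (264,127), giving a yaw of about 0.37. The wide end at (242,116) fits this geometry. Next I'll move over the end and down to just above it.

Emit:
send_rows:
  series:
    - [0.016, -0.004, 0.03, 0, 0, 0, 0]
    - [0.016, -0.004, 0.03, 0, 0, 0, 0]
    - [0.016, -0.004, 0.03, 0, 0, 0, 0]
    - [0.0155, -0.004, 0.03, 0, 0, 0, 0]
    - [0, 0, 0.03, 0, 0, 0, 0]
    - [0, 0, 0.02, 0, 0, 0, 0]
    - [0, 0, 0, 0, 0, 0, 0]

```text
time_s: 3.5
tool_pos: [0.4441, -0.3039, 0.0755]
eef_rot: [-3.135, 0.004, 0.33]
wrist_force: [-0.2, 0.1, -0.4]
opening: 0.0003
finger_force: 0.0
```

```bash
python3 -c "
from w import *
look('w2',{})"
```

```text
[ 0.4441 -0.3039  0.0755] [-3.1351  0.0037  0.3297] [-0.228   0.1161 -0.4139] 0.0002876068763364053
3.55
```

View pics/w2.png

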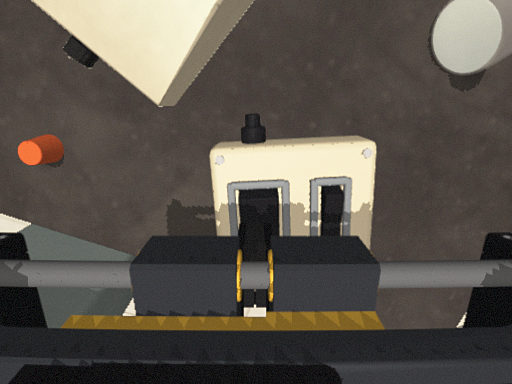

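The rocker runs from columns 240 to 278, with its far edge at row 190. The fingertips are at column 256, row about 238. I'll check the offset numerically.

```bash
python3 -c "
from w import *
P=pose('wrist'); Rt=R.from_euler('xyz',arm.get_obs()['eef_rot']).as_matrix(); t=arm.get_obs()['tool_pos']
print(P[0]['K'])
for uv,z in (((259,190),.063),((240,192),.063),((278,192),.063),((234,182),.051),((289,182),.051),((315,180),.051),((351,180),.051),((213,143),.045),((375,143),.045),((375,230),.045),((217,230),.045)):
  p=atz(P,uv,z); print(uv,p,Rt.T@(p-t))
"
```

```text
[[300.0872   0.     254.5293]
 [  0.     300.0872 190.9366]
 [  0.       0.       1.    ]]
(259, 190) [ 0.4624 -0.3028  0.063 ] [0.0169 0.0035 0.0147]
(240, 192) [ 0.4564 -0.2902  0.063 ] [ 0.0153 -0.0104  0.0148]
(278, 192) [ 0.4655 -0.3164  0.063 ] [0.0154 0.0174 0.0147]
(234, 182) [ 0.4589 -0.2839  0.051 ] [ 0.0197 -0.0155  0.0268]
(289, 182) [ 0.4726 -0.3237  0.051 ] [0.0198 0.0266 0.0266]
(315, 180) [ 0.4805 -0.342   0.051 ] [0.0214 0.0464 0.0266]
(351, 180) [ 0.4895 -0.3681  0.051 ] [0.0215 0.0741 0.0265]
(213, 143) [ 0.4812 -0.2595  0.045 ] [ 0.0487 -0.0313  0.0328]
(375, 143) [ 0.5214 -0.376   0.045 ] [0.049  0.0919 0.0324]
(375, 230) [ 0.456  -0.4072  0.045 ] [-0.0229  0.1002  0.0325]
(217, 230) [ 0.4135 -0.2832  0.045 ] [-0.023  -0.0308  0.0329]
```

Emit:
send_rows:
  series:
    - [0.006, 0.003, 0, 0, 0, 0, 0]
    - [0, 0, 0.01, 0, 0, 0, 0]
    - [0, 0, 0.004, 0, 0, 0, 0]
    - [0, 0, 0.003, 0, 0, 0, 0]
    - [0, 0, 0.002, 0, 0, 0, 0]
    - [0, 0, 0.002, 0, 0, 0, 0]
    - [0, 0, 0, 0, 0, 0, 0]

```text
time_s: 4.25
tool_pos: [0.4534, -0.3061, 0.0582]
eef_rot: [-3.141, 0.0, 0.331]
wrist_force: [0.2, 0.5, 0.5]
opening: 0.0004
finger_force: 0.0
```

Emit:
send_rows:
  series:
    - [0, 0, 0.002, 0, 0, 0, 0]
    - [0, 0, 0.001, 0, 0, 0, 0]
    - [0, 0, 0, 0, 0, 0, 0]

```text
time_s: 4.55
tool_pos: [0.4535, -0.3062, 0.0553]
eef_rot: [-3.141, 0.0, 0.331]
wrist_force: [-0.6, 0.4, -0.4]
opening: 0.0006
finger_force: 0.0
```

Emit:
send_rows:
  series:
    - [0, 0, 0.0015, 0, 0, 0, 0]
    - [0, 0, 0, 0, 0, 0, 0]

```text
time_s: 4.75
tool_pos: [0.4535, -0.3062, 0.0537]
eef_rot: [-3.141, 0.0, 0.331]
wrist_force: [0.4, 0.3, -0.3]
opening: 0.0004
finger_force: 0.0
```

```bash
python3 -c "
from w import *
look('w3',{})
im=cv2.imread('pics/w3.png')[130:330,150:420]; cv2.imwrite('pics/w3c.png',cv2.resize(im,None,fx=2.9,fy=2.9,interpolation=2))"
```

```text
[ 0.4535 -0.3062  0.0537] [-3.1413  0.0001  0.3308] [ 0.3556  0.3204 -0.2668] 0.0003729797712672626
4.8
```

View pics/w3c.png

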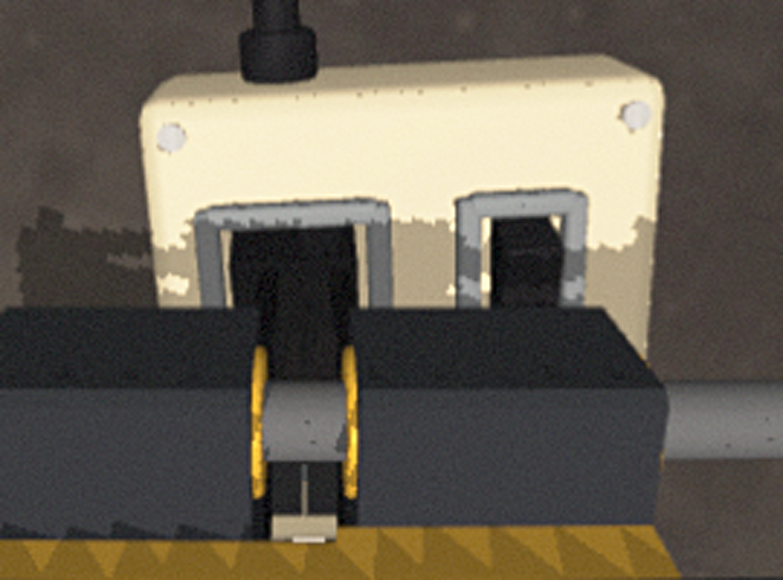

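```bash
python3 -c "
from w import *
c=arm.get_calibration('wrist')
for n,cols in (('w2',(259,332)),('w3',(240,255,262,331))):
  f=np.load(n+'.npz'); P=(c,f['R'],f['o'])
  for u in cols:
    print(n,u,[(v,*np.round(1000*atd(P,(u,v),f['d'])).astype(int)) for v in range(180,300,6)])
"
```

```text
w2 259 [(180, np.int64(465), np.int64(-300), np.int64(48)), (186, np.int64(461), np.int64(-302), np.int64(51)), (192, np.int64(458), np.int64(-303), np.int64(56)), (198, np.int64(456), np.int64(-303), np.int64(62)), (204, np.int64(452), np.int64(-305), np.int64(63)), (210, np.int64(446), np.int64(-307), np.int64(60)), (216, np.int64(441), np.int64(-309), np.int64(58)), (222, np.int64(436), np.int64(-310), np.int64(57)), (228, np.int64(455), np.int64(-303), np.int64(114)), (234, np.int64(455), np.int64(-303), np.int64(122)), (240, np.int64(455), np.int64(-303), np.int64(130)), (246, np.int64(455), np.int64(-303), np.int64(137)), (252, np.int64(455), np.int64(-303), np.int64(143)), (258, np.int64(455), np.int64(-303), np.int64(148)), (264, np.int64(476), np.int64(-295), np.int64(192)), (270, np.int64(476), np.int64(-295), np.int64(195)), (276, np.int64(475), np.int64(-296), np.int64(197)), (282, np.int64(473), np.int64(-296), np.int64(196)), (288, np.int64(471), np.int64(-297), np.int64(196)), (294, np.int64(443), np.int64(-307), np.int64(157))]
w2 332 [(180, np.int64(484), np.int64(-3
[... 4552 characters left out ...]
np.int64(62)), (222, np.int64(472), np.int64(-354), np.int64(63)), (228, np.int64(467), np.int64(-357), np.int64(60)), (234, np.int64(462), np.int64(-359), np.int64(60)), (240, np.int64(497), np.int64(-316), np.int64(165)), (246, np.int64(497), np.int64(-315), np.int64(170)), (252, np.int64(497), np.int64(-314), np.int64(173)), (258, np.int64(496), np.int64(-314), np.int64(176)), (264, np.int64(497), np.int64(-312), np.int64(181)), (270, np.int64(494), np.int64(-314), np.int64(179)), (276, np.int64(493), np.int64(-314), np.int64(180)), (282, np.int64(491), np.int64(-315), np.int64(180)), (288, np.int64(490), np.int64(-316), np.int64(180)), (294, np.int64(488), np.int64(-316), np.int64(180))]
```

Depth shows the rocker's far edge still at z = 63 mm with no contact force, and the visible fingertips end above it. The true tip must sit higher than the reported TCP, so I'll go down in small steps and watch the force.

Emit:
send_rows:
  series:
    - [0, 0, 0.002, 0, 0, 0, 0]
    - [0, 0, 0.002, 0, 0, 0, 0]
    - [0, 0, 0, 0, 0, 0, 0]

```text
time_s: 5.1
tool_pos: [0.4533, -0.3061, 0.0495]
eef_rot: [-3.141, 0.0, 0.331]
wrist_force: [0.1, 0.3, -0.1]
opening: 0.0003
finger_force: 0.0
```

```bash
python3 -c "
from w import *
look('w4',{})
c=arm.get_calibration('wrist')
f=np.load('w4.npz'); P=(c,f['R'],f['o']); print(f['o'])
for u in (240,247,255,262,268):
    print(u,[(v,*np.round(1000*atd(P,(u,v),f['d'])).astype(int).tolist()) for v in range(204,240,3)])
"
```

```text
[ 0.4533 -0.3061  0.0495] [-3.1409  0.0003  0.3308] [ 0.087   0.3419 -0.1204] 0.00025858545111419155
5.15
[ 0.5279 -0.2807  0.2449]
240 [(204, 461, -293, 51), (207, 459, -294, 51), (210, 457, -294, 51), (213, 456, -295, 54), (216, 455, -295, 55), (219, 454, -296, 59), (222, 461, -295, 82), (225, 462, -295, 88), (228, 462, -295, 92), (231, 462, -295, 96), (234, 462, -295, 99), (237, 461, -295, 102)]
247 [(204, 463, -298, 51), (207, 461, -298, 52), (210, 458, -299, 49), (213, 458, -299, 54), (216, 457, -300, 58), (219, 456, -300, 60), (222, 455, -300, 64), (225, 461, -299, 84), (228, 462, -299, 89), (231, 462, -299, 92), (234, 461, -299, 96), (237, 461, -299, 99)]
255 [(204, 464, -303, 51), (207, 463, -303, 51), (210, 460, -304, 51), (213, 459, -305, 54), (216, 459, -305, 57), (219, 458, -305, 61), (222, 457, -305, 63), (225, 462, -303, 82), (228, 463, -303, 88), (231, 463, -303, 92), (234, 463, -303, 97), (237, 463, -303, 100)]
262 [(204, 466, -307, 51), (207, 464, -308, 51), (210, 462, -309, 50), (213, 461, -309, 55), (216, 460, -309, 57), (219, 459, -309, 61), (222, 459, -310, 64), (225, 464, -307, 84), (228, 464, -307, 88), (231, 464, -307, 92), (234, 464, -307, 96), (237, 464, -307, 99)]
268 [(204, 468, -311, 52), (207, 466, -312, 52), (210, 464, -312, 52), (213, 463, -313, 55), (216, 462, -313, 58), (219, 461, -313, 61), (222, 467, -310, 83), (225, 467, -310, 87), (228, 467, -309, 92), (231, 467, -309, 96), (234, 467, -309, 99), (237, 467, -309, 103)]
```

Emit:
send_rows:
  series:
    - [-0.004, 0, 0.003, 0, 0, 0, 0]
    - [0, 0, 0.004, 0, 0, 0, 0]
    - [0, 0, 0.004, 0, 0, 0, 0]
    - [0, 0, 0.003, 0, 0, 0, 0]
    - [0, 0, 0, 0, 0, 0, 0]

```text
time_s: 5.65
tool_pos: [0.4494, -0.3072, 0.0352]
eef_rot: [-3.141, 0.001, 0.331]
wrist_force: [-1.0, -0.1, 0.7]
opening: 0.0005
finger_force: 0.0
```

Emit:
send_rows:
  series:
    - [0, 0, 0.002, 0, 0, 0, 0]
    - [0, 0, 0.002, 0, 0, 0, 0]
    - [0, 0, 0, 0, 0, 0, 0]

```text
time_s: 5.95
tool_pos: [0.4497, -0.3074, 0.0317]
eef_rot: [-3.141, 0.0, 0.331]
wrist_force: [0.3, -0.4, 0.7]
opening: 0.0005
finger_force: 0.0
```

Emit:
send_rows:
  series:
    - [0, 0, 0.002, 0, 0, 0, 0]
    - [0, 0, 0.002, 0, 0, 0, 0]

```text
time_s: 6.15
tool_pos: [0.4504, -0.3077, 0.0283]
eef_rot: [3.141, -0.001, 0.331]
wrist_force: [0.8, 2.4, 3.3]
opening: 0.0005
finger_force: 1.3
```

Contact at about 3 N, so the tips are about 30 mm above the reported TCP. I'll keep pressing until I feel the stop.

Emit:
send_rows:
  series:
    - [0, 0, 0.0015, 0, 0, 0, 0]
    - [0, 0, 0.0015, 0, 0, 0, 0]
    - [0, 0, 0.001, 0, 0, 0, 0]
    - [0, 0, 0, 0, 0, 0, 0]

```text
time_s: 6.55
tool_pos: [0.4499, -0.3078, 0.024]
eef_rot: [3.141, -0.0, 0.331]
wrist_force: [0.7, 0.5, 1.0]
opening: 0.0004
finger_force: 0.8
```

Emit:
send_rows:
  series:
    - [0, 0, 0.0015, 0, 0, 0, 0]
    - [0, 0, 0.001, 0, 0, 0, 0]
    - [0, 0, 0, 0, 0, 0, 0]

```text
time_s: 6.85
tool_pos: [0.45, -0.3078, 0.0221]
eef_rot: [3.141, -0.0, 0.331]
wrist_force: [-0.7, 1.8, 8.2]
opening: 0.0004
finger_force: 3.8
```

Emit:
send_rows:
  series:
    - [0, 0, 0.0015, 0, 0, 0, 0]
    - [0, 0, 0, 0, 0, 0, 0]
    - [0, 0, 0, 0, 0, 0, 0]
    - [0, 0, -0.01, 0, 0, 0, 0]
    - [0, 0, -0.04, 0, 0, 0, 0]
    - [-0.02, 0, -0.05, 0, 0, 0, 0]
    - [-0.025, 0, -0.05, 0, 0, 0, 0]
    - [0, 0, 0, 0, 0, 0, 0]

```text
time_s: 7.65
tool_pos: [0.4121, -0.3248, 0.1682]
eef_rot: [3.131, -0.003, 0.329]
wrist_force: [1.1, 0.6, 0.2]
opening: 0.0009
finger_force: 0.0
```

```bash
python3 -c "
from w import *
look('w5',{})
c=arm.get_calibration('wrist')
f=np.load('w5.npz'); P=(c,f['R'],f['o'])
yaw=.36; e=np.array([np.cos(yaw),np.sin(yaw),0]); n=np.array([-e[1],e[0],0])
pts=np.array([atd(P,(u,v),f['d']) for v in range(60,220) for u in range(200,320)])
w=np.array([.4494,-.3072,0]); 
for name,s in(('wide',0),('narrow',-.056)):
  a=(pts-w)@e; b=(pts-w)@n-s
  for lo in range(-60,16,6):
    m=(abs(b)<.005)&(a>lo/1e3)&(a<(lo+6)/1e3)&(pts[:,2]<.08)
    print(name,lo,m.sum(),pts[m,2].mean()*1e3 if m.any() else '')
"
```

```text
[ 0.4121 -0.3248  0.1682] [ 3.1312 -0.0032  0.3294] [1.0844 0.5778 0.1782] 0.0008581959454931098
7.7
wide -60 45 50.888968233378286
wide -54 30 62.99844423669796
wide -48 56 61.85087696698156
wide -42 54 59.95552644171958
wide -36 56 58.01530107173056
wide -30 60 56.59385195321006
wide -24 56 55.10932851949281
wide -18 55 55.015568883684644
wide -12 54 54.994062266071566
wide -6 58 54.881964549531276
wide 0 60 55.05716729571383
wide 6 59 50.14068394358045
wide 12 66 49.70800432850283
narrow -60 36 50.77559396226879
narrow -54 41 52.36032578087446
narrow -48 50 55.52942242972602
narrow -42 50 55.20439862711348
narrow -36 50 55.28385318235898
narrow -30 50 55.143366080360394
narrow -24 49 55.15999989462903
narrow -18 57 56.60591107451079
narrow -12 49 58.64774405082922
narrow -6 58 60.44534773327719
narrow 0 59 61.88792897488455
narrow 6 68 58.37190826108048
narrow 12 58 51.040260047751474
```

View pics/w5.png

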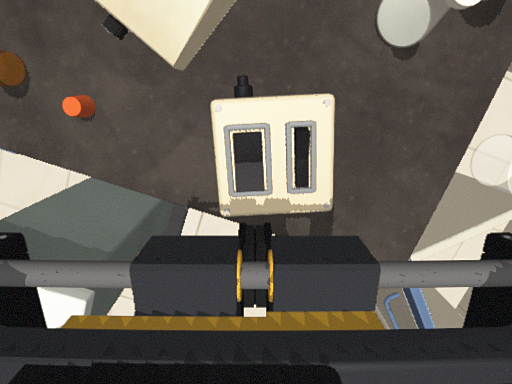

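The wide rocker is fully on: its far half is level at 55 mm. The narrow one at (302,157) is still off. On to the pump.

Emit:
send_rows:
  series:
    - [0.0115, -0.036, -0.006, 0, 0, 0, 0]
    - [0.0115, -0.036, -0.006, 0, 0, 0, 0]
    - [0.0115, -0.036, -0.006, 0, 0, 0, 0]
    - [0.0115, -0.036, -0.006, 0, 0, 0, 0]
    - [0.0115, -0.036, -0.006, 0, 0, 0, 0]
    - [0.0115, -0.036, 0, 0, 0, 0, 0]
    - [0.0115, -0.036, 0, 0, 0, 0, 0]
    - [0.0115, -0.036, 0, 0, 0, 0, 0]
    - [0.0115, -0.036, 0, 0, 0, 0, 0]
    - [0.0115, -0.036, 0, 0, 0, 0, 0]
    - [0.0115, -0.036, 0, 0, 0, 0, 0]
    - [0.0115, -0.036, 0, 0, 0, 0, 0]
    - [0.0115, -0.036, 0, 0, 0, 0, 0]
    - [0.0115, -0.036, 0, 0, 0, 0, 0]
    - [0, 0, 0, 0, 0, 0, 0]
    - [0, 0, 0, 0, 0, 0, 0]

```text
time_s: 9.3
tool_pos: [0.3983, 0.2083, 0.1893]
eef_rot: [3.141, 0.004, 0.333]
wrist_force: [-0.7, -1.2, 0.5]
opening: 0.0002
finger_force: 0.0
```

```bash
python3 -c "
from w import *
look('w6',dict(key_bar_top=.074,key_round_top=.074,key_square_top=.074,pump=0,cup=0))"
```

```text
[0.3983 0.2083 0.1893] [3.1411 0.0039 0.3334] [-0.7321 -1.188   0.5454] 0.00024189996138461315
key_bar_top [194.   88.5] 0.84 [0.4649 0.2942 0.074 ] [0.4649 0.2941 0.0744]
key_bar_top [258.4  56.5] 0.7 [0.5132 0.2439 0.074 ] [0.5149 0.2444 0.0609]
key_round_top [248.8  98.1] 0.83 [0.4739 0.2402 0.074 ] [0.4739 0.2402 0.0743]
key_round_top [307.3 100.6] 0.26 [0.4908 0.1845 0.074 ] [0.4908 0.1846 0.0744]
key_square_top [303.8 104.1] 0.64 [0.4865 0.1866 0.074 ] [0.4865 0.1866 0.0739]
pump [257.2  57.8] 0.87 [0.5209 0.2471 0.    ] [0.5134 0.2451 0.0612]
cup [193.7  88.3] 0.72 [0.463  0.3089 0.    ] [0.465  0.2945 0.0743]
cup [86.9 83. ] 0.65 [0.4271 0.4353 0.    ] [0.4273 0.4343 0.0019]
9.6
```

View pics/w6.png

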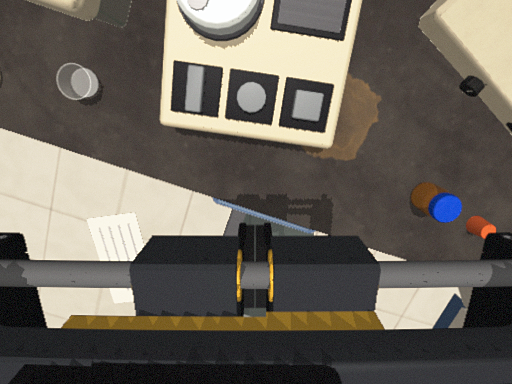

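The keys are at bar (195,88), round (252,97) and square (307,104). They measure z = 74 mm with 56 mm spacing, as they should. I'll move over the bar key.

Emit:
send_rows:
  series:
    - [0.0185, -0.012, 0, 0, 0, 0, 0]
    - [0.0185, -0.012, 0.02, 0, 0, 0, 0]
    - [0.018, -0.012, 0.03, 0, 0, 0, 0]
    - [0.018, -0.0115, 0.03, 0, 0, 0, 0]
    - [0.018, -0.0117, 0.03, 0, 0, 0, 0]
    - [0, 0, 0.022, 0, 0, 0, 0]
    - [0, 0, 0, 0, 0, 0, 0]
    - [0, 0, 0, 0, 0, 0, 0]

```text
time_s: 10.4
tool_pos: [0.4664, 0.2929, 0.0592]
eef_rot: [3.141, 0.001, 0.33]
wrist_force: [0.3, 0.8, 0.8]
opening: 0.0004
finger_force: 0.0
```

Emit:
send_rows:
  series:
    - [0, 0, 0.006, 0, 0, 0, 0]
    - [0, 0, 0.006, 0, 0, 0, 0]
    - [0, 0, 0.003, 0, 0, 0, 0]
    - [0, 0, 0.003, 0, 0, 0, 0]
    - [0, 0, 0.002, 0, 0, 0, 0]
    - [0, 0, 0, 0, 0, 0, 0]

```text
time_s: 11.0
tool_pos: [0.4665, 0.2937, 0.0391]
eef_rot: [3.142, -0.0, 0.331]
wrist_force: [-0.2, 0.1, -1.3]
opening: 0.0007
finger_force: 0.0
```

Emit:
send_rows:
  series:
    - [0, 0, 0.002, 0, 0, 0, 0]
    - [0, 0, 0.001, 0, 0, 0, 0]
    - [0, 0, 0, 0, 0, 0, 0]

```text
time_s: 11.3
tool_pos: [0.4666, 0.2937, 0.036]
eef_rot: [-3.142, -0.0, 0.331]
wrist_force: [0.9, -0.5, 0.2]
opening: 0.0007
finger_force: 0.3
```

Emit:
send_rows:
  series:
    - [0, 0, 0.002, 0, 0, 0, 0]
    - [0, 0, 0.001, 0, 0, 0, 0]
    - [0, 0, 0, 0, 0, 0, 0]

```text
time_s: 11.6
tool_pos: [0.4668, 0.2938, 0.0351]
eef_rot: [3.141, -0.0, 0.331]
wrist_force: [-6.6, -3.6, 16.7]
opening: 0.0001
finger_force: 8.3
```

Solid stop felt. I'll hold briefly, lift, back off and check.

Emit:
send_rows:
  series:
    - [0, 0, 0.0005, 0, 0, 0, 0]
    - [0, 0, 0, 0, 0, 0, 0]
    - [0, 0, -0.01, 0, 0, 0, 0]
    - [0, 0, -0.03, 0, 0, 0, 0]
    - [-0.02, 0.018, -0.04, 0, 0, 0, 0]
    - [-0.03, 0.018, -0.03, 0, 0, 0, 0]
    - [-0.02, 0.0185, 0, 0, 0, 0, 0]
    - [0, 0, 0, 0, 0, 0, 0]
    - [0, 0, 0, 0, 0, 0, 0]

```text
time_s: 12.5
tool_pos: [0.4181, 0.2193, 0.1427]
eef_rot: [-3.141, -0.001, 0.33]
wrist_force: [0.3, 0.6, -0.2]
opening: 0.0006
finger_force: 0.0
```

```bash
python3 -c "
from w import *
look('w7',dict(key_bar_top=.068,key_round_top=.074,key_square_top=.074))"
```

```text
[0.4181 0.2193 0.1427] [-3.1413 -0.0009  0.3298] [ 0.2512  0.5712 -0.1838] 0.0005592448979938757
key_bar_top [188.2 114.3] 0.64 [0.4641 0.2964 0.068 ] [0.4641 0.2963 0.0684]
key_round_top [256.3 126.2] 0.91 [0.4741 0.2367 0.074 ] [0.474  0.2367 0.0737]
key_square_top [319.6 131.4] 0.81 [0.4878 0.1832 0.074 ] [0.4878 0.1833 0.0745]
12.7
```

View pics/w7.png

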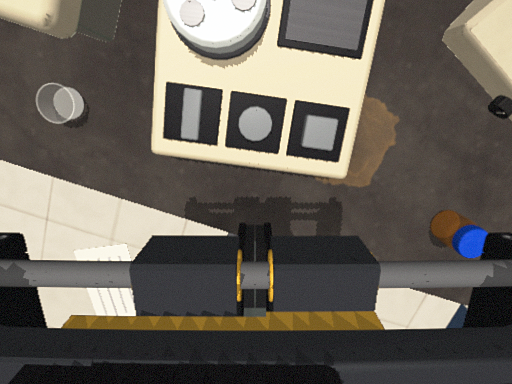

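The bar key is latched (top at 68 mm, at (191,113)) and the square key is still up. The round key is at (255,124). I'll move over it and press.

Emit:
send_rows:
  series:
    - [0.02, 0.0005, 0.01, 0, 0, 0, 0]
    - [0.02, 0.0005, 0.03, 0, 0, 0, 0]
    - [0.019, 0, 0.03, 0, 0, 0, 0]
    - [0, 0, 0.02, 0, 0, 0, 0]
    - [0, 0, 0.003, 0, 0, 0, 0]
    - [0, 0, 0, 0, 0, 0, 0]
    - [0, 0, 0.004, 0, 0, 0, 0]
    - [0, 0, 0.004, 0, 0, 0, 0]
    - [0, 0, 0.002, 0, 0, 0, 0]
    - [0, 0, 0, 0, 0, 0, 0]

```text
time_s: 13.7
tool_pos: [0.4747, 0.2378, 0.0403]
eef_rot: [-3.141, -0.002, 0.331]
wrist_force: [1.1, 1.1, 2.1]
opening: 0.0004
finger_force: 0.8
```

Emit:
send_rows:
  series:
    - [0, 0, 0.002, 0, 0, 0, 0]
    - [0, 0, 0.002, 0, 0, 0, 0]
    - [0, 0, 0.002, 0, 0, 0, 0]
    - [0, 0, 0, 0, 0, 0, 0]

```text
time_s: 14.1
tool_pos: [0.4748, 0.2379, 0.0352]
eef_rot: [-3.142, -0.001, 0.331]
wrist_force: [-3.3, -0.9, 12.8]
opening: 0.0005
finger_force: 6.4
```

Emit:
send_rows:
  series:
    - [0, 0, 0.0005, 0, 0, 0, 0]
    - [0, 0, 0, 0, 0, 0, 0]
    - [0, 0, 0, 0, 0, 0, 0]
    - [0, 0, 0, 0, 0, 0, 0]
    - [0, 0, 0, 0, 0, 0, 0]

```text
time_s: 14.6
tool_pos: [0.4748, 0.2379, 0.0351]
eef_rot: [3.142, -0.001, 0.331]
wrist_force: [-4.8, -1.0, 15.8]
opening: 0.0007
finger_force: 7.9
```

The hold is steady at about 16 N on the stop, so I'm handing in.

```bash
python3 -c "
from bench import arm
print(arm.job_done())"
```

```text
the job is handed in; nothing more can be done
None
```

I handed the job in at 14.6 s with the wide rocker on, the bar key latched and the round key held on its stop at about 16 N; the narrow rocker and square key still read unpressed at my last look at each (no verdict was returned).

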